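# Fetch the tester from its case behind the cans

### The job

Three containers (spray can, square tin, jar) stand in the way of the tester stuck in the black case. First move all three, standing upright, onto the rubber mat without disturbing the tester; then pull the tester straight out of its slot (it sits snugly) and lay it flat in the cardboard lot tray without dropping it. Only then put each container back upright on the very spot where it stood at the start, leaving the extinguisher and the tape roll alone and tipping nothing over.

Things in the scene. Friction and masses are not known exactly. Their poses are not given: they have to be found in the camera images.
- spray: Spray can, loose, 0.22 kg: aluminium cylinder 46 mm in diameter with a wide black band, side wall 95 mm high, then a cone and a narrow 33 mm black cap, 118 mm high overall. Origin: centre of its underside, z up its axis. It starts on one of three spots by the case (see case), drawn anew each time.
- tin: Square tin, loose, 0.30 kg: 44 x 44 mm, side walls 90 mm high, with a small 24 mm black screw cap on top, 103 mm high overall. Origin: centre of its underside, x and y square to its sides. It starts on one of the three spots. Which way it is turned when put down does not matter.
- jar: Jar, loose, 0.28 kg: white cylinder 56 mm in diameter, 80 mm high, with a grey lid 58 mm in diameter and 18 mm thick, 98 mm high overall. Origin: centre of its underside. It starts on one of the three spots.
- tester: Hand-held tester, loose, 0.12 kg: grey bar 130 mm long (its x), 26 mm wide (y), 34 mm high (z), with a black inlay on top of the near end. Origin: centre of its underside. At the start it lies level in the slot of the case, x along the slot, underside 16 mm above the bench, its near 55 mm (-x end) sticking out of the case's front towards the robot. Grip this end by its sides from above.
- case: Black case, fixed, 110 (x) x 150 (y) x 66 mm high, origin at the centre of its underside. In the middle of its front (-x face) a slot, 29 mm wide, 80 mm deep, floor 16 mm up, closed on top; a spring pad grips the tester: 5 to 12 N pull it out along the case's -x, free after 75 mm. The containers start, in the case's frame, within 5 mm of (-100, 56), (-100, -56) and (-167, 0) mm.
- mat: Side area: black rubber mat, fixed flat on the bench, 260 mm (x) by 130 mm (y), 3 mm thick, origin at the centre of its underside. It lies to the left or the right of the case. The three containers fit in a row along its x, 85 mm apart.
- lot_tray: Shallow cardboard tray, fixed: 200 mm (x) by 120 mm (y) outside, walls 4 mm thick and 22 mm high, floor 4 mm thick, origin at the centre of its underside. It lies on the other side of the case than the mat. The tester fits in lengthwise, either way round.
- extinguisher: Bystander: small red fire extinguisher, loose, 66 mm in diameter, 160 mm high, beyond the work to the left. Origin: centre of its underside. Leave it alone.
- tape_roll: Bystander: paper-coloured roll of tape, loose, lying flat, 90 mm in diameter, 40 mm high, beyond the work to the right. Origin: centre of its underside. Leave it alone.
Not all that is in view belongs to the job. What is shaped like the spray but green is not meant. What is shaped like the jar but blue is not meant.

How it is judged:
On the way, in this order (a step that is already met when the one before it is completed fails the run):
1. all three containers stand released on the mat, the tester still in its place in the case (x of spray in the frame of mat between -0.13 and 0.13 m and y of spray in the frame of mat between -0.065 and 0.065 m and z of each of spray, tin, jar in the frame of mat below 0.01 m and angle between each of spray, tin, jar's own z axis and vertical below 0.15 rad and x of tin in the frame of mat between -0.13 and 0.13 m and y of tin in the frame of mat between -0.065 and 0.065 m and x of jar in the frame of mat between -0.13 and 0.13 m and y of jar in the frame of mat between -0.065 and 0.065 m and contact force between the fingers and spray below 0.1 N and contact force between the fingers and tin below 0.1 N and contact force between the fingers and jar below 0.1 N and distance of tester from where it was at the start of the episode below 0.01 m), for 0.2 s.
2. the tester lies released in the lot tray, the three containers still on the mat (x of tester in the frame of lot_tray between -0.035 and 0.035 m and y of tester in the frame of lot_tray between -0.045 and 0.045 m and z of tester in the frame of lot_tray below 0.022 m and angle between tester's own x axis and vertical between 1.45 and 1.69 rad and contact force between the fingers and tester below 0.1 N and linear speed of tester below 0.02 m/s and x of spray in the frame of mat between -0.13 and 0.13 m and y of spray in the frame of mat between -0.065 and 0.065 m and z of each of spray, tin, jar in the frame of mat below 0.01 m and angle between each of spray, tin, jar's own z axis and vertical below 0.15 rad and x of tin in the frame of mat between -0.13 and 0.13 m and y of tin in the frame of mat between -0.065 and 0.065 m and x of jar in the frame of mat between -0.13 and 0.13 m and y of jar in the frame of mat between -0.065 and 0.065 m), for 0.2 s.
At the end, for the whole second after the job is handed in: The tester lies flat and at rest inside the lot tray, and spray can, tin and jar each stand upright and at rest within 13 mm of where they stood at the start (x of tester in the frame of lot_tray between -0.035 and 0.035 m and y of tester in the frame of lot_tray between -0.045 and 0.045 m and z of tester in the frame of lot_tray below 0.022 m and angle between tester's own x axis and vertical between 1.45 and 1.69 rad and linear speed of each of tester, spray, tin, jar below 0.02 m/s and distance of each of spray, tin, jar from where it was at the start of the episode below 0.013 m and angle between each of spray, tin, jar's own z axis and vertical below 0.1 rad); the robot touches nothing.
It fails at once if a container tipped over (angle between any of spray, tin, jar's own z axis and vertical above 0.7 rad).
It fails at once if the tester was let go in the air (its underside above 60 mm) (height (world z) of tester above 0.06 m and contact force between the fingers and tester below 0.02 N).
It fails at once if extinguisher moved by more than 15 mm (distance of extinguisher from where it was at the start of the episode above 0.015 m).
It fails at once if tape_roll moved by more than 15 mm (distance of tape_roll from where it was at the start of the episode above 0.015 m).
It also fails if it takes over 131 s, if anything falls off the work surface, if the arm or the gripper's body presses on something with over 40 N, if the wrist force passes 120 N, or if a joint passes its speed limit or range.

### The arm

A 7-joint arm with a two-finger parallel gripper is mounted at the origin on the work surface. World frame = base frame: x ahead of the robot, y to its left, z up, the work surface at z = 0. Lengths are in m, angles in rad, forces in N, time in s.
With the tool pointing down it reaches from about 0.425 to 1.025 m from the base axis. Payload 9.4 kg.
Tool frame: the origin (TCP) lies between the finger pads; the fingertips stand 11 mm ahead of it and the grasp point (between the pads) lies 8 mm behind it; y points along the fingers, z is the direction in which the jaws open and shut, and the axes are right-handed (so a half turn about y gives the same grasp; the last joint's range is limited). The gripper opens to 85 mm and grips with 20 to 120 N. Pads are 22 mm wide; open, the fingers measure 114 mm over their backs; the gripper's body (76 mm by 85 mm) begins 54 mm behind the grasp point. The pads swing forward as they close: fully open they stand 13 mm farther back than shut.
Start: joints at [-1.212, 0.599, -0.003, 1.599, 0.002, 0.943, -0.08], TCP at [0.306, 0.657, 0.242] pointing down, gripper open.
Joint ranges: [-2.57, 2.57], [-0.35, 1.97], [-1.29, 1.29], [0.11, 2.56], [-1.05, 4.19], [0.11, 1.86], [-2.63, 2.63]. Speed limits (rad/s): [2.22, 2.22, 3.01, 3.01, 3.14, 3.14, 3.14].

### API

Orientations are given as a unit quaternion [w, x, y, z].
In Python, from bench import bot gives the robot as it stands. The module is installed in compiled form; this text tells all that it offers. Calls block until the motion is done:
- bot.move_ptp(position, orientation): joint-space move of the TCP to a pose.
- bot.move_straight(position, rot=None, velocity=0.15, stop_force=None): straight line of the TCP; rot=None keeps the orientation; velocity is the mean speed in m/s. With stop_force (N) it stops when the force on the tool has changed by that much, and returns True; else False.
- bot.movej(angles): joint-space move.
- bot.ungrasp() and bot.grasp(newtons=None): open the fingers fully, or close them until they stop; newtons is the grip in N (None keeps the last).
- bot.dwell(seconds).
- bot.inverse_kinematics(position, orientation): joint angles nearest the present ones, or None.
- bot.read_state(): the state.
- bot.camera(name): name is "scene" or "top" or "wrist"; returns a dict with "frame" (384x512x3 uint8, blue, green, red), "fov_y" (degrees; the focal length in pixels is half the picture's height over the tangent of half this angle, whatever the lens; pixels are square), "cx", "cy" (the principal point, pixels), "k1" (the pictures are not rectified: a ray, as slopes to the right and down, at radius r is drawn at 1 + k1 r^2 times it, then the intrinsics apply), "R" (3x3) and "t" (3): a world point X has camera coordinates R X + t. Camera axes: x right, y down, z forward; pixel columns grow to the right and rows downward; lengths in m; the calibration is good to about 2 mm. A picture is of the moment at which its call begins. There is no depth.
A pose or a line that the arm cannot do raises bot.IKError and nothing moves.
- bot.finish_job(): hands the job in, once; it reports no verdict.
The state is a dict: "t": time; "qpos": joint angles; "dq": joint speeds; "tau": joint torques, N m; "tcp_pos": TCP position; "tool_rot": TCP orientation; "force": force on the tool from outside, world axes, zero at the start; "ft_torque": the same for the moment, N m; "opening": finger opening in m.
Only numpy, scipy, OpenCV 4.12 (cv2) and the standard library are available. Lean on these libraries where they do the work, as an engineer would, in place of code of your own. Each camera call takes 0.05 s, during which the arm holds its last target.

## Working session

There is one attempt and no reset: what is moved stays moved. The work goes in short steps, each a Python script; the robot and the scene stay as the last script left them, time stands still between calls to the robot, and variables do not carry over. Pictures are saved under pics/ and viewed, and the job is handed in when it is done.

```bash
mkdir -p pics
python3 - <<'E'
from bench import bot
import cv2,pickle
d={}
for n in("scene","top","wrist"):
    c=bot.camera(n);d[n]=c;cv2.imwrite(f"pics/{n}0.png",c["frame"])
    print(n,c["fov_y"],c["cx"],c["cy"],c["k1"],c["R"],c["t"])
pickle.dump(d,open("c0.pkl","wb"))
s=bot.read_state();print(s)
E
```

```text
scene 51.07973035736848 254.7337841371784 188.0740332805227 0.020126408735031423 [[-0.68703615  0.72634657 -0.02004965]
 [ 0.52539846  0.4775246  -0.70422065]
 [-0.50193405 -0.4943591  -0.70969803]] [ 0.39007443 -0.28759886  1.21472923]
top 42.57267213098982 247.24872407799134 189.4965064648678 0.0705540978990336 [[ 0.01946105 -0.99944625  0.02699004]
 [-0.98837342 -0.02330293 -0.15024964]
 [ 0.15079539 -0.02375223 -0.98827961]] [-0.02136275  0.57509149  1.14105599]
wrist 58.148085257338394 252.86680065138742 188.99286458660984 0.011488945016267642 [[ 0.4219078   0.90663757 -0.00145982]
 [ 0.86968311 -0.40425481  0.28324785]
 [ 0.256213   -0.12077405 -0.95904563]] [-0.72328454 -0.03680176  0.37884701]
{'t': 0.15, 'qpos': array([-1.21168198,  0.59995319, -0.00255347,  1.59994309,  0.00180637,
        0.94288685, -0.07980149]), 'dq': array([-3.40450313e-05, -1.02363954e-03, -1.96059425e-03, -2.49154611e-03,
       -1.38101692e-04, -1.16823551e-03, -1.16563014e-03]), 'tau': array([ 2.81448047e-03, -7.76997042e+01,  1.56680133e+00, -2.58238006e+01,
        1.24996057e-02,  6.79204997e-03, -1.37636215e-05]), 'tcp_pos': array([0.30591683, 0.65692618, 0.24160771]), 'tool_rot': array([-0.68997328,  0.6908073 , -0.15289452,  0.15279209]), 'force': array([ 0.61904576,  0.09965672, -0.19195896]), 'ft_torque': array([-0.00174801, -0.07115894,  0.03182309]), 'opening': 0.08541758160569034}
```

View pics/scene0.png

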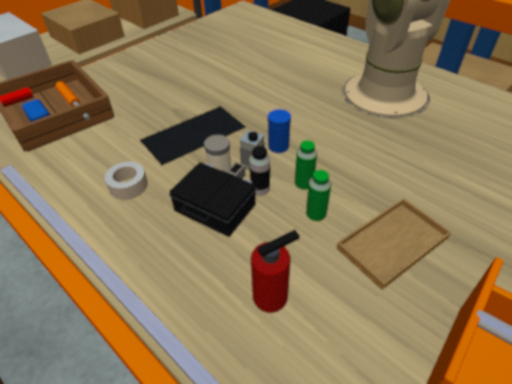

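View pics/top0.png

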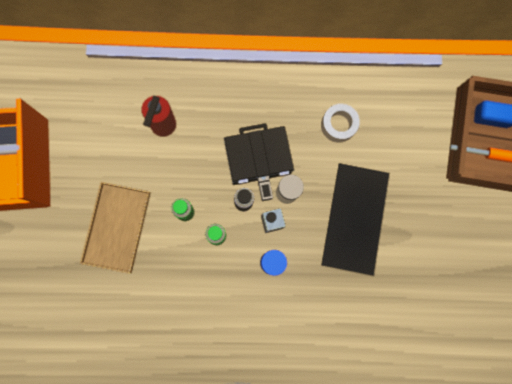

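View pics/wrist0.png

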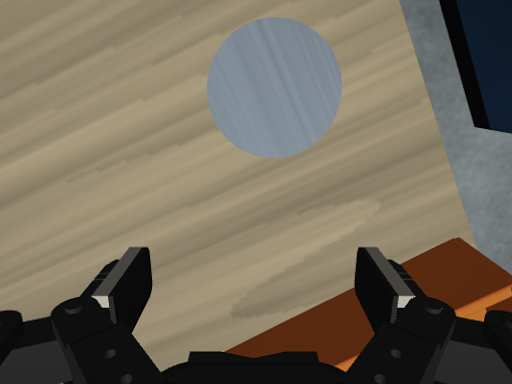

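The top view (up = +x, left = +y) shows:

| Thing | Pixel |
|---|---|
| case | (258,155) |
| black-capped can | (244,198) |
| square tin | (273,219) |
| grey-lidded jar | (291,187) |
| tester end | (265,188) |
| mat | (356,219), right |
| lot tray | (116,227), left |

The lookalikes are green cans at (181,208) and (215,234) and a blue jar at (274,262). They don't match the described colours. I'll confirm this in an enlarged crop.

```bash
cat > h.py <<'E'
import cv2,numpy as np,pickle
def K(c):
    f=c["frame"].shape[0]/2/np.tan(np.radians(c["fov_y"]/2)); return f
def ray(c,p):
    f=K(c); d=np.array([(p[0]-c["cx"])/f,(p[1]-c["cy"])/f]); s=d.copy()
    for _ in range(20): s=d/(1+c["k1"]*(s@s))
    R=np.array(c["R"]);t=np.array(c["t"])
    return -R.T@t, R.T@np.array([s[0],s[1],1])
def onz(c,p,z):
    o,d=ray(c,p); return (o+d*(z-o[2])/d[2])[:2]
def proj(c,X):
    x=np.array(c["R"])@np.array(X,float)+np.array(c["t"]); s=x[:2]/x[2]; s=s*(1+c["k1"]*(s@s))
    return s*K(c)+[c["cx"],c["cy"]]
E
python3 - <<'E'
import pickle,cv2,numpy as np
from h import *
d=pickle.load(open("c0.pkl","rb"))
cv2.imwrite("pics/crop_top.png",cv2.resize(d["top"]["frame"][120:285,165:310],None,fx=3.6,fy=3.6,interpolation=cv2.INTER_CUBIC))
cv2.imwrite("pics/crop_sc.png",cv2.resize(d["scene"]["frame"][95:240,130:340],None,fx=3.8,fy=3.8,interpolation=cv2.INTER_CUBIC))
c=d["top"];im=c["frame"];hsv=cv2.cvtColor(im,cv2.COLOR_BGR2HSV)
m=(im.max(2)<60).astype(np.uint8)
n,l,s,ce=cv2.connectedComponentsWithStats(m)
for i in range(1,n):
    if s[i,4]>60: 
        cn=cv2.findContours((l==i).astype(np.uint8),0,1)[0][0]
        print(i,s[i],ce[i],cv2.minAreaRect(cn))
E
```

```text
1 [456  82  12  56 197] [460.1319797  103.50761421] ((459.5279846191406, 109.26522827148438), (8.393115043640137, 55.914695739746094), 6.788974285125732)
2 [475  84  37  11 218] [494.38990826  88.85321101] ((493.2299499511719, 88.3899917602539), (36.769554138183594, 7.495331764221191), 8.130102157592773)
4 [145  97  15  29 149] [151.96644295 110.61744966] ((153.44338989257812, 111.69810485839844), (10.302042007446289, 28.570993423461914), 15.945395469665527)
15 [ 225  125   68   59 2412] [256.47885572 154.91873964] ((257.73077392578125, 152.15383911132812), (53.1474723815918, 60.599884033203125), 78.69007110595703)
32 [ 322  164   66  111 5178] [355.22808034 219.2238316 ] ((355.55828857421875, 219.09503173828125), (51.47245407104492, 103.4063491821289), 9.659893035888672)
42 [238 191  12  12 103] [243.59223301 196.52427184] ((243.5, 196.5), (11.0, 11.0), 90.0)
```

View pics/crop_top.png

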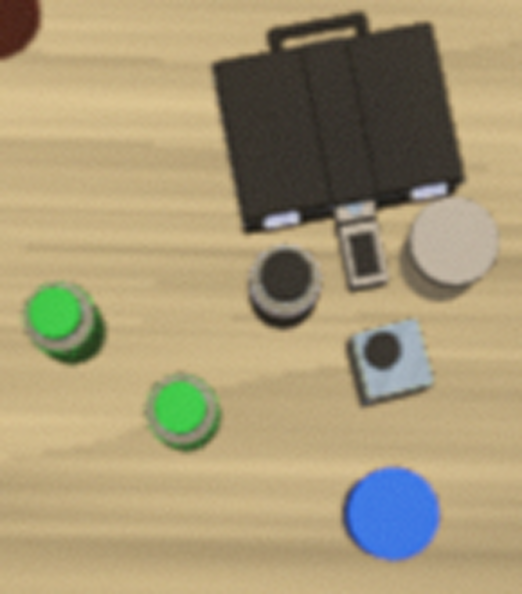

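View pics/crop_sc.png

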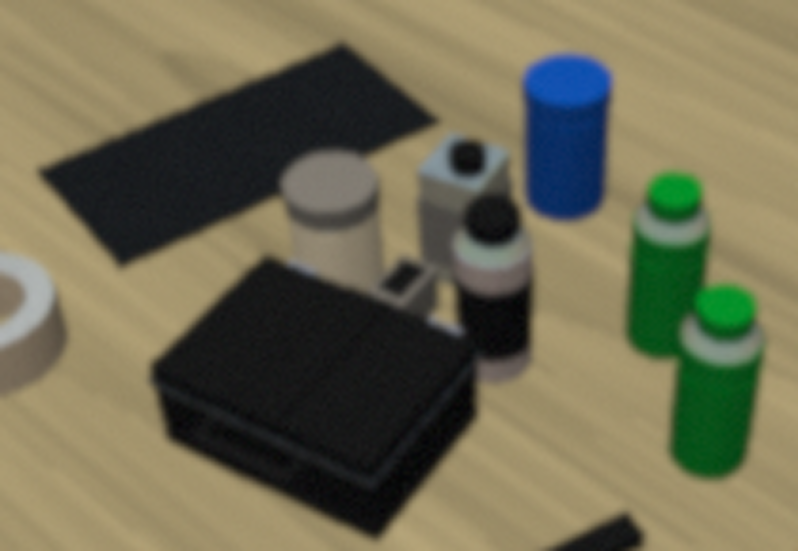

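The crop confirms the targets: the spray can has the grey body, black cap and black band (crop (285,280)), the tin is square (390,362), and the jar is white with a grey lid (452,242). The green cans and blue jar are decoys. Next I'll compute positions.

Run:
```python
import pickle,cv2,numpy as np
from h import *
np.set_printoptions(precision=4,suppress=True)
d=pickle.load(open("c0.pkl","rb"));c=d["top"];im=c["frame"];hsv=cv2.cvtColor(im,cv2.COLOR_BGR2HSV)
def cr(p): return (np.array(p)+.5)/3.6-.5+[165,120]
for n,p,z in [("caseFL",(213,62),.066),("caseFR",(432,22),.066),("caseNR",(463,177),.066),("caseNL",(243,226),.066),("spraycap",(285,274),.118),("tincap",(382,350),.103),("jarlid",(453,242),.098),("blue",(392,513),.098),("g1",(54,312),.118),("g2",(181,405),.118),
 ("testend",(364,288),.033),("testTopEnd",(366,277),.05),("testTopBack",(357,222),.05)]:
    print(n,cr(p),onz(c,cr(p),z))
for n,p in [("tinFL",(346,340)),("tinFR",(414,320)),("tinNR",(433,382)),("tinNL",(364,402))]: print(n,onz(c,cr(p),.09))
# mat
m=(im.max(2)<60).astype(np.uint8); _,l=cv2.connectedComponents(m)
cn=cv2.findContours((l==l[219,355]).astype(np.uint8),0,1)[0][0]
q=np.array([onz(c,p[0],.003) for p in cn],np.float32)
print("mat",cv2.minAreaRect(q))
sc=d["scene"]
for n,px in [("mat",[(0,0)])]: pass
# tray: 
g=cv2.resize(im[170:285,70:165],None,fx=5,fy=5,interpolation=cv2.INTER_CUBIC);cv2.imwrite("pics/tray.png",g)
# grey lid / jar in scene
def sp(p): return (np.array(p)+.5)/3.8-.5+[130,95]
for n,p,z in [("spraytop",(494,206),.118),("tincap",(467,150),.103),("jarlid",(330,182),.098)]: print("scene",n,onz(sc,sp(p),z))
for n,p in [("tinL",(420,177)),("tinB",(458,136)),("tinR",(509,154)),("tinF",(471,194))]: print("scene",n,onz(sc,sp(p),.09))
for n,p in [("caseL",(153,372)),("caseB",(265,260)),("caseR",(476,352)),("caseF",(375,487))]: print("scene",n,onz(sc,sp(p),.066))
```

```text
caseFL [223.8056 136.8611] [0.698  0.0501]
caseFR [284.6389 125.75  ] [ 0.7293 -0.0954]
caseNR [293.25   168.8056] [ 0.6244 -0.1169]
caseNL [232.1389 182.4167] [0.5881 0.0276]
spraycap [243.8056 195.75  ] [0.5497 0.0003]
tincap [270.75   216.8611] [ 0.5049 -0.062 ]
jarlid [290.4722 186.8611] [ 0.5756 -0.1069]
blue [273.5278 262.1389] [ 0.4038 -0.0698]
g1 [179.6389 206.3056] [0.5226 0.1428]
g2 [214.9167 232.1389] [0.4668 0.0626]
testend [265.75   199.6389] [ 0.5533 -0.0545]
testTopEnd [266.3056 196.5833] [ 0.5584 -0.0547]
testTopBack [263.8056 181.3056] [ 0.5953 -0.0482]
tinFL [ 0.5121 -0.0399]
tinFR [ 0.5259 -0.0832]
tinNR [ 0.4866 -0.0957]
tinNL [ 0.4729 -0.052 ]
mat ((0.5164439082145691, -0.2785971164703369), (0.12484414875507355, 0.2545850872993469), 79.98087310791016)
scene spraytop [ 0.5476 -0.0014]
scene tincap [ 0.507  -0.0616]
scene jarlid [ 0.579  -0.1054]
scene tinL [ 0.533  -0.0764]
scene tinB [ 0.4884 -0.0874]
scene tinR [ 0.4806 -0.0516]
scene tinF [ 0.5241 -0.0424]
scene caseL [ 0.7327 -0.087 ]
scene caseB [ 0.6298 -0.1115]
scene caseR [0.6015 0.0342]
scene caseF [0.7072 0.0629]
```

View pics/tray.png

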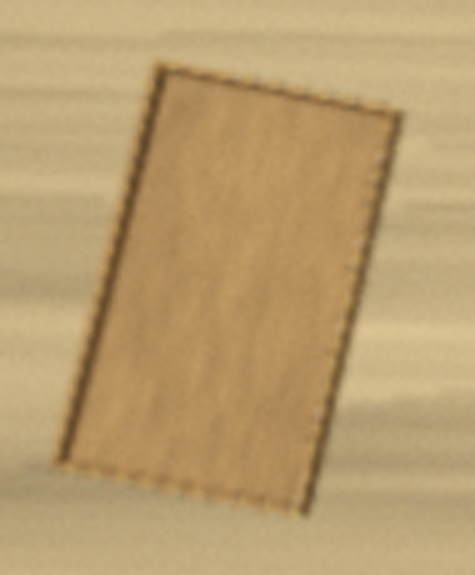

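```bash
cat >> h.py <<'E'
from scipy.spatial.transform import Rotation as Rn
def quat(yaw,flip=False):
    """tool y down, jaw axis (tool z) along (-sin yaw, cos yaw)"""
    z=np.array([-np.sin(yaw),np.cos(yaw),0])*(-1 if flip else 1); y=np.array([0,0,-1.]); x=np.cross(y,z)
    q=Rn.from_matrix(np.c_[x,y,z]).as_quat(); return np.r_[q[3],q[:3]]
def mat(q): return Rn.from_quat(np.r_[q[1:],q[0]]).as_matrix()
E
python3 - <<'E'
import pickle
from h import *
from bench import bot
np.set_printoptions(precision=4,suppress=True)
d=pickle.load(open("c0.pkl","rb"));c=d["wrist"]
s=bot.read_state();M=mat(s["tool_rot"]);print(M)
print("cam in tool",M.T@(-np.array(c["R"]).T@c["t"]-s["tcp_pos"]), (M.T@np.array(c["R"]).T))
t=d["top"]
C=[onz(t,np.array(p)/5-.4+[70,170],.022) for p in [(158,63),(404,112),(308,516),(60,463)]];print(np.array(C),np.mean(C,0))
print("yaw",[np.degrees(np.arctan2(*(a-b)[::-1])) for a,b in((C[0],C[3]),(C[1],C[2]))])
for fl in (0,1):
  for yd in(-20,0,12,30): print(fl,yd,bot.inverse_kinematics([.5,-.05,.4],quat(np.radians(yd),fl)))
E
```

```text
[[ 0.9066 -0.0004  0.4221]
 [-0.4221 -0.0011  0.9066]
 [ 0.0001 -1.     -0.0012]]
cam in tool [-0.0722 -0.1311 -0.001 ] [[-0.0002  0.9591  0.2831]
 [ 0.0003 -0.2831  0.9591]
 [ 1.      0.0003 -0.0002]]
[[0.5883 0.3443]
 [0.567  0.2255]
 [0.3735 0.2604]
 [0.3966 0.3769]] [0.4814 0.3018]
yaw [np.float64(-9.641766516380885), np.float64(-10.237659685023083)]
0 -20 [-0.3263  0.1674  0.3744  1.9039 -0.069   1.0826  1.2975]
0 0 [-0.2913  0.1663  0.3321  1.9022 -0.0611  1.0828  1.6359]
0 12 [-0.2705  0.1658  0.3069  1.9011 -0.0565  1.0829  1.8392]
0 30 [-0.2067  0.1649  0.2303  1.8978 -0.0424  1.0835  2.1349]
1 -20 [-0.817   0.2456  1.0276  1.925  -0.2358  1.0992 -1.6141]
1 0 [-0.8346  0.2536  1.0565  1.9256 -0.2474  1.1017 -1.2492]
1 12 [-0.7874  0.2339  0.9807  1.924  -0.2183  1.0956 -1.0797]
1 30 [-0.6974  0.208   0.8491  1.9207 -0.1758  1.0888 -0.8241]
```

Run:
```python
import pickle
from h import *
from bench import bot
np.set_printoptions(precision=4,suppress=True)
s=bot.read_state();p=s["tcp_pos"]
bot.move_straight([p[0],p[1],.38],velocity=.25)
bot.move_ptp([.46,-.055,.33],quat(np.radians(12)))
bot.dwell(.3)
c=bot.camera("wrist");pickle.dump(c,open("w1.pkl","wb"));cv2.imwrite("pics/w1.png",c["frame"])
s=bot.read_state();print(s["tcp_pos"],s["t"],s["qpos"])
```

```text
[ 0.46   -0.0549  0.33  ] 3.7833 [-0.3442  0.179   0.4066  2.0831 -0.0903  0.8958  1.8935]
```

View pics/w1.png

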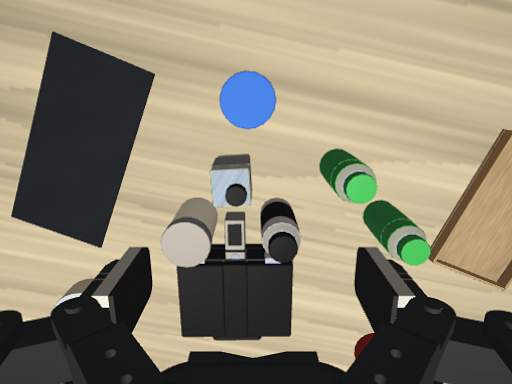

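Run:
```python
import pickle
from h import *
c=pickle.load(open("w1.pkl","rb"));im=c["frame"]
cv2.imwrite("pics/w1c.png",cv2.resize(im[145:345,150:310],None,fx=3,fy=3,interpolation=cv2.INTER_CUBIC)[:600])
```

```text
(no output)
```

View pics/w1c.png

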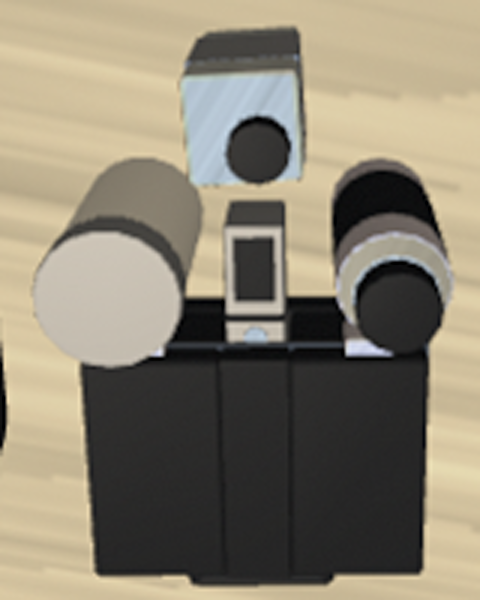

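Run:
```python
import pickle
from h import *
np.set_printoptions(precision=4,suppress=True)
c=pickle.load(open("w1.pkl","rb"))
def w(p): return (np.array(p)+.5)/3-.5+[150,145]
P={}
for n,p,z in [("jar",(109,299),.098),("jarL",(34,299),.098),("jarR",(183,299),.098),("jarT",(109,231),.098),("jarB",(109,367),.098),("spray",(399,308),.118),("tincap",(258,150),.103),
 ("tinNL",(182,80),.09),("tinNR",(299,71),.09),("tinFR",(302,177),.09),("tinFL",(191,185),.09),
 ("caseNL",(80,348),.066),("caseNR",(428,343),.066),("caseFR",(422,572),.066),("caseFL",(97,574),.066),
 ("teL",(226,226),.05),("teR",(286,224),.05),("teBL",(224,318),.05),("teBR",(288,316),.05)]:
    P[n]=onz(c,w(p),z);print(n,P[n])
yaw=lambda a,b:np.degrees(np.arctan2(*(P[a]-P[b])[::-1]))
print("case front dir",yaw("caseNR","caseNL")-90,"sides",yaw("caseFL","caseNL"),yaw("caseFR","caseNR"))
print("tin",yaw("tinNR","tinNL")-90,yaw("tinFR","tinFL")-90,yaw("tinFL","tinNL"),yaw("tinFR","tinNR"), sum(P[k] for k in("tinNL","tinNR","tinFR","tinFL"))/4)
print("tester",yaw("teBL","teL"),yaw("teBR","teR"),(P["teL"]+P["teR"])/2)
cc=sum(P[k] for k in("caseNL","caseNR","caseFR","caseFL"))/4;print("case",cc)
for a in(11,12,13):
  a=np.radians(a);R=np.array([[np.cos(a),-np.sin(a)],[np.sin(a),np.cos(a)]])
  for k in("jar","spray","tincap"):print(k,R.T@(P[k]-cc))
  print("tester near end",R.T@((P["teL"]+P["teR"])/2-cc))
```

```text
jar [ 0.5749 -0.1096]
jarL [ 0.5808 -0.1377]
jarR [ 0.569  -0.0819]
jarT [ 0.5472 -0.114 ]
jarB [ 0.6036 -0.1051]
spray [ 0.5462 -0.0039]
tincap [ 0.5027 -0.0655]
tinNL [ 0.4861 -0.0979]
tinNR [ 0.4738 -0.0565]
tinFR [ 0.5138 -0.047 ]
tinFL [ 0.5257 -0.0875]
caseNL [ 0.6162 -0.1215]
caseNR [0.5833 0.022 ]
caseFR [0.6955 0.0468]
caseFL [ 0.7272 -0.0971]
teL [ 0.5555 -0.0715]
teR [ 0.5493 -0.0467]
teBL [ 0.598  -0.0643]
teBR [ 0.5912 -0.0372]
case front dir 12.934087570566874 sides 12.408348217996181 12.488104168659167
tin 16.5456217885029 16.383521120411018 14.814377671330007 13.450071377062352 [ 0.4999 -0.0722]
tester 9.576944523232298 12.831883180248962 [ 0.5524 -0.0591]
case [ 0.6556 -0.0375]
jar [-0.093  -0.0554]
spray [-0.1009  0.0538]
tincap [-0.1554  0.0017]
tester near end [-0.1054 -0.0015]
jar [-0.0939 -0.0538]
spray [-0.1     0.0556]
tincap [-0.1554  0.0044]
tester near end [-0.1054  0.0003]
jar [-0.0949 -0.0522]
spray [-0.099   0.0573]
tincap [-0.1553  0.0071]
tester near end [-0.1054  0.0021]
```

Three views agree to within about 4 mm; the tin's cap is off-centre, so I use its corners. Tin goes first.

```bash
cat >> h.py <<'E'
D=np.radians
TIN=np.array([.502,-.069]);SPRAY=np.array([.548,-.0017]);JAR=np.array([.5765,-.1073])
MATC=np.array([.5164,-.2786]);MX=np.array([np.cos(D(10)),-np.sin(D(10))])
SLOT={"tin":MATC-.085*MX,"spray":MATC,"jar":MATC+.085*MX}
HOME={"tin":(TIN,D(15)),"spray":(SPRAY,D(12.4)),"jar":(JAR,D(12.4))}
ZG={"tin":.058,"spray":.066,"jar":.066}
UP=.215
def go(bot,p,z,yaw,v=None):
    bot.move_ptp([p[0],p[1],z],quat(yaw))
def down(bot,p,z,v=.12,stop=None):
    return bot.move_straight([p[0],p[1],z],velocity=v,stop_force=stop)
def st(bot,tag=""):
    s=bot.read_state();print(tag,"t%.1f"%s["t"],s["tcp_pos"].round(4),"F",s["force"].round(1),"open %.4f"%s["opening"]);return s
def snap(bot,cam,name):
    c=bot.camera(cam);pickle.dump(c,open(name+".pkl","wb"));cv2.imwrite(f"pics/{name}.png",c["frame"])
def transfer(bot,n,a,ya,b,yb,zb,N=40):
    go(bot,a,UP,ya); 
    hit=down(bot,a,ZG[n]+(.003 if zb==0 else 0),stop=10)
    st(bot,"at %s hit=%s"%(n,hit))
    if hit: return False
    bot.grasp(N); s=st(bot,"grasped")
    down(bot,a,UP,v=.15); 
    s=st(bot,"lifted")
    go(bot,b,UP,yb); down(bot,b,ZG[n]+zb+.03,v=.15)
    hit=down(bot,b,ZG[n]+zb+.0005,v=.05,stop=8); st(bot,"placed hit=%s"%hit)
    bot.ungrasp(); st(bot,"open"); down(bot,b,UP,v=.15)
    return True
E
python3 - <<'E'
from h import *
from bench import bot
transfer(bot,"tin",*HOME["tin"],SLOT["tin"],D(-10),.003)
snap(bot,"top","t1")
E
```

```text
at tin hit=False t5.8 [ 0.5023 -0.069   0.0586] F [-0.3  0.8 -0.8] open 0.0853
grasped t6.3 [ 0.5023 -0.0691  0.0584] F [-0.1 -0.8  5.9] open 0.0435
lifted t7.5 [ 0.5015 -0.0689  0.2142] F [-0.5  0.6 -3.3] open 0.0436
placed hit=True t9.9 [ 0.4323 -0.2641  0.061 ] F [-0.4 -1.6  3.8] open 0.0433
open t10.4 [ 0.4321 -0.2634  0.0609] F [0.3 0.5 0.7] open 0.0848
```

View pics/t1.png

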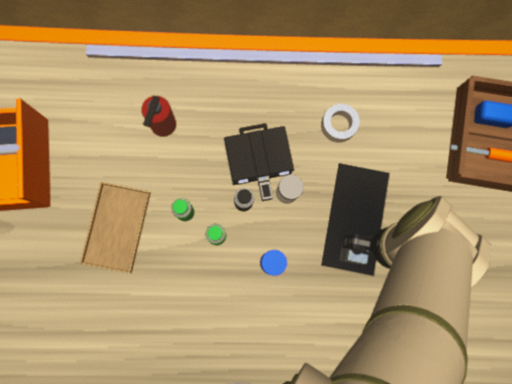

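The tin stands on the mat at (355,250), and the tester, jar and spray look unchanged. Next come the spray and the jar.

Run:
```python
from h import *
from bench import bot
if transfer(bot,"spray",*HOME["spray"],SLOT["spray"],D(-10),.003):
  transfer(bot,"jar",*HOME["jar"],SLOT["jar"],D(-10),.003)
go(bot,[.50,-.06],.30,D(12.4));bot.dwell(.3)
snap(bot,"top","t2");snap(bot,"wrist","w2");snap(bot,"scene","s2");st(bot)
```

```text
at spray hit=False t14.1 [ 0.5484 -0.0017  0.0666] F [-0.6  0.6  1.3] open 0.0856
grasped t14.5 [ 0.5483 -0.0017  0.0665] F [-0.5 -0.2  5.5] open 0.0452
lifted t15.7 [ 0.5475 -0.0016  0.2142] F [-0.2 -0.4 -2.9] open 0.0451
placed hit=True t18.3 [ 0.5159 -0.2787  0.0693] F [-0.7  0.1  5.3] open 0.0453
open t18.8 [ 0.5157 -0.278   0.0689] F [ 0.2  0.1 -0. ] open 0.0855
at jar hit=False t22.0 [ 0.5769 -0.1074  0.0666] F [-0.5 -0.6  0.9] open 0.0853
grasped t22.4 [ 0.577  -0.1074  0.0668] F [-0.7 -0.6  6.2] open 0.0571
lifted t23.6 [ 0.5759 -0.1071  0.2141] F [ 0.3 -0.6 -3.5] open 0.0570
placed hit=True t25.8 [ 0.5997 -0.2936  0.0695] F [ 0.3 -0.8  3.9] open 0.0572
open t26.2 [ 0.5993 -0.2926  0.0689] F [ 0.  0. -0.] open 0.0855
 t28.9 [ 0.5001 -0.0603  0.2998] F [ 0.2  0.2 -0.3] open 0.0855
```

View pics/s2.png

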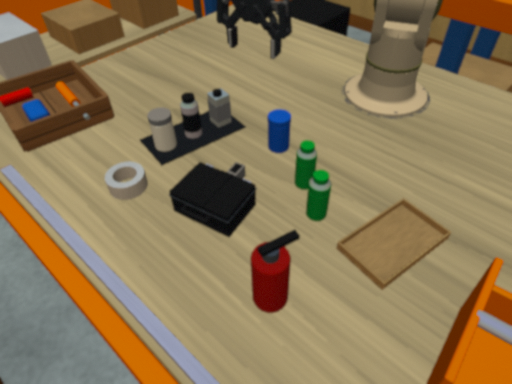

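View pics/w2.png

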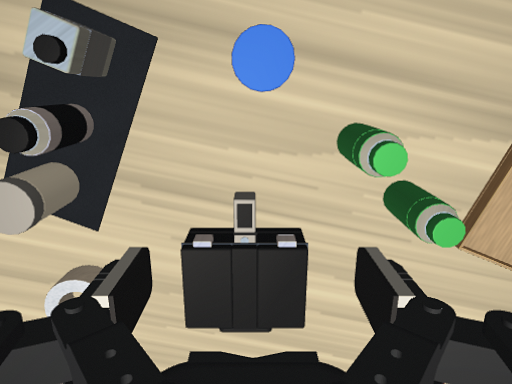

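All three stand upright on the mat: jar (162,130), spray (191,115) and tin (219,106) in the scene view. The tester is still in the slot, at (244,215) in the wrist view. Now I'll measure the tester more closely.

Run:
```python
from h import *
c=pickle.load(open("w2.pkl","rb"));cv2.imwrite("pics/w2c.png",cv2.resize(c["frame"][180:340,170:320],None,fx=3.75,fy=3.75,interpolation=cv2.INTER_CUBIC))
c=pickle.load(open("t2.pkl","rb"));cv2.imwrite("pics/t2c.png",cv2.resize(c["frame"][115:215,205:315],None,fx=6,fy=6,interpolation=cv2.INTER_CUBIC))
```

```text
(no output)
```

View pics/w2c.png

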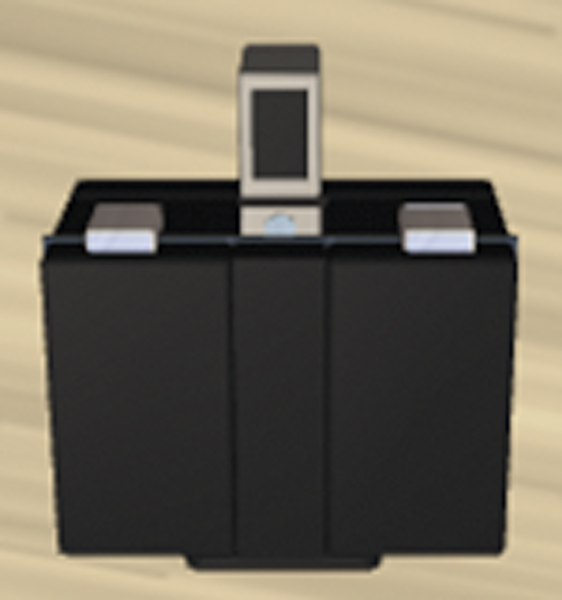

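View pics/t2c.png

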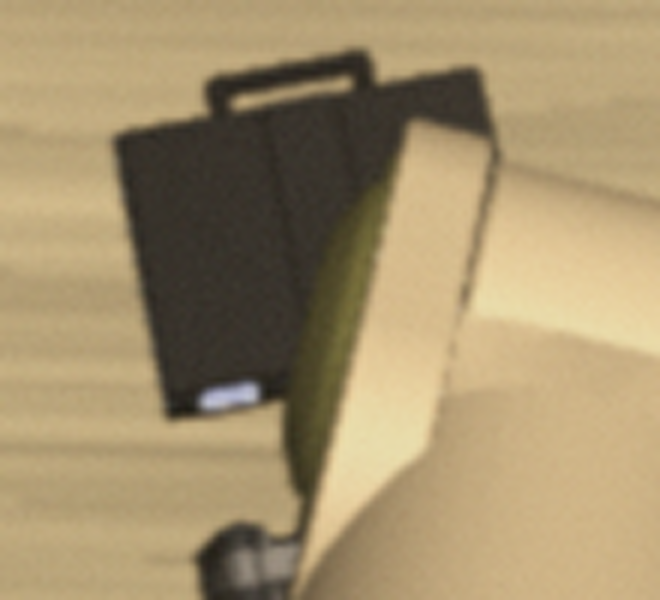

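Run:
```python
from h import *
np.set_printoptions(precision=4,suppress=True)
c=pickle.load(open("w2.pkl","rb"))
w=lambda p:(np.array(p)+.5)/3.75-.5+[170,180]
P={}
for n,p,z in [("teL",(240,72),.05),("teR",(321,72),.05),("bL",(239,195),.05),("bR",(322,195),.05),("cL",(42,243),.066),("cR",(517,243),.066),("fR",(505,553),.066),("fL",(59,553),.066),("botL",(76,181),0),("botR",(491,181),0)]:
    P[n]=onz(c,w(p),z);print(n,P[n])
yaw=lambda a,b:np.degrees(np.arctan2(*(P[a]-P[b])[::-1]))
print(yaw("bL","teL"),yaw("bR","teR"),yaw("teR","teL")-90,yaw("cR","cL")-90,yaw("fL","cL"),yaw("fR","cR"),yaw("fR","fL")-90)
u=np.array([np.cos(D(12.4)),np.sin(D(12.4))]);v=np.array([-u[1],u[0]])
for k in P: print(k,"along",P[k]@u,"lat",P[k]@v)
```

```text
teL [ 0.5553 -0.0721]
teR [ 0.55   -0.0476]
bL [ 0.5957 -0.0642]
bR [ 0.5901 -0.0384]
cL [ 0.6174 -0.1209]
cR [0.5861 0.0221]
fR [0.6958 0.0471]
fL [ 0.7275 -0.0977]
botL [ 0.6247 -0.1208]
botR [0.5929 0.0246]
11.004722380802033 12.897130685077641 12.349823297578155 12.34825329726749 11.911718823063461 12.821957023049595 12.346399085315085
teL along 0.5268723154897966 lat -0.18966313025932566
teR along 0.5268942528184153 lat -0.1646133369957712
bL along 0.5680123737687539 lat -0.1906651787998769
bR along 0.5680359613968393 lat -0.16425635923565646
cL along 0.5769931104899056 lat -0.2506367606483884
cR along 0.5771253042643982 lat -0.10426717771826774
fR along 0.6896927652717508 lat -0.10343815523388782
fL along 0.6895541616846633 lat -0.2515960420057845
botL along 0.584196434351671 lat -0.2521207393210044
botR along 0.5843281037793244 lat -0.10327622847552922
```

```bash
cat >> h.py <<'E'
CY=D(12.35);CU=np.array([np.cos(CY),np.sin(CY)]);CV=np.array([-CU[1],CU[0]])
def cp(a,l): return CU*a+CV*l
E
python3 - <<'E'
from h import *
from bench import bot
p=cp(.552,-.176)
go(bot,p,.15,CY);hit=down(bot,p,.036,v=.1,stop=8);s=st(bot,"down %s"%hit)
if not hit:
    bot.grasp(30);bot.dwell(.2);s=st(bot,"g");print("lat F",s["force"][:2]@CV,"along",s["force"][:2]@CU,s["ft_torque"])
snap(bot,"wrist","w3")
E
```

```text
down False t30.9 [ 0.5772 -0.0539  0.0365] F [ 0.4 -0.   0.1] open 0.0851
g t31.6 [ 0.5769 -0.054   0.0362] F [-1.  -0.5  5.5] open 0.0253
lat F -0.2506412549356817 along -1.0437062550740717 [-0.01209761  0.18497574 -0.06490116]
```

View pics/w3.png

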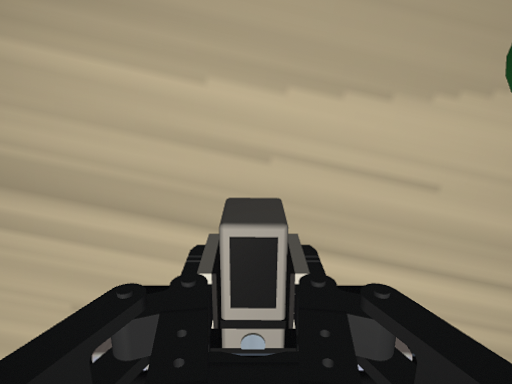

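The pads hold the tester squarely at (253,265) with almost no side load. Now the pull.

Run:
```python
from h import *
from bench import bot
bot.grasp(60)
z=bot.read_state()["tcp_pos"][2]
for a in (.53,.466):
    q=cp(a,-.176);bot.move_straight([q[0],q[1],.036],velocity=.05);s=st(bot,"pull");print(s["force"][:2]@CU)
bot.dwell(.2);st(bot)
bot.move_straight([q[0],q[1],.20],velocity=.1)
st(bot,"up");snap(bot,"wrist","w4");snap(bot,"scene","s4")
```

```text
pull t32.5 [ 0.5559 -0.0587  0.0362] F [2.6 0.6 5.4] open 0.0247
2.6223565591136935
pull t33.9 [ 0.4931 -0.0721  0.0359] F [ 0.1 -0.2 -1.6] open 0.0249
0.05176646887963791
 t34.1 [ 0.493  -0.0722  0.036 ] F [ 0.3  0.4 -0.8] open 0.0248
up t35.9 [ 0.4926 -0.0723  0.1995] F [-0.5 -0.1 -1.5] open 0.0249
```

View pics/w4.png

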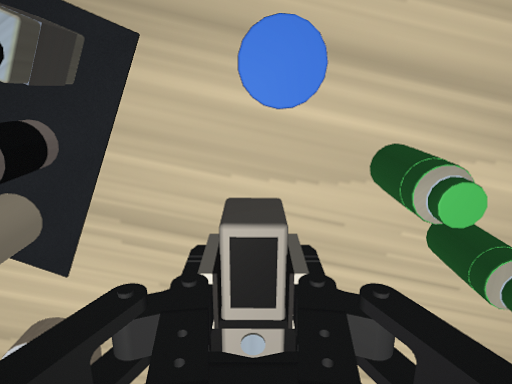

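View pics/s4.png

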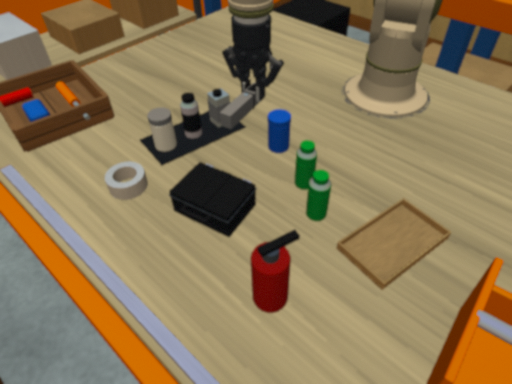

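```bash
python3 - <<'E'
from h import *
from bench import bot
p=np.array([.4814,.3018])-.041*MX
go(bot,p,.20,D(-10));bot.dwell(.2);st(bot)
down(bot,p,.06,v=.12);snap(bot,"top","t5");snap(bot,"scene","s5")
E
python3 - <<'E'
from h import *
c=pickle.load(open("t5.pkl","rb"));cv2.imwrite("pics/t5c.png",cv2.resize(c["frame"][160:290,60:200],None,fx=4,fy=4,interpolation=cv2.INTER_CUBIC))
E
```

```text
t37.6 [0.4417 0.3079 0.2002] F [ 0.   0.4 -0.3] open 0.0250
```

View pics/s5.png

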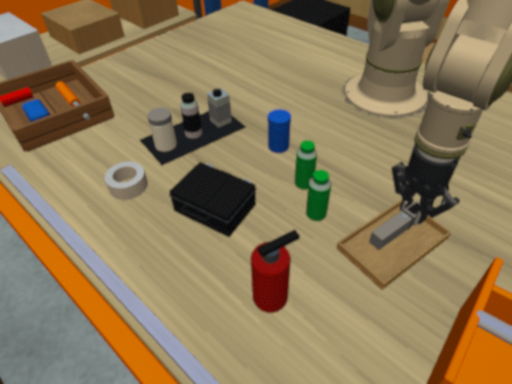

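View pics/t5c.png

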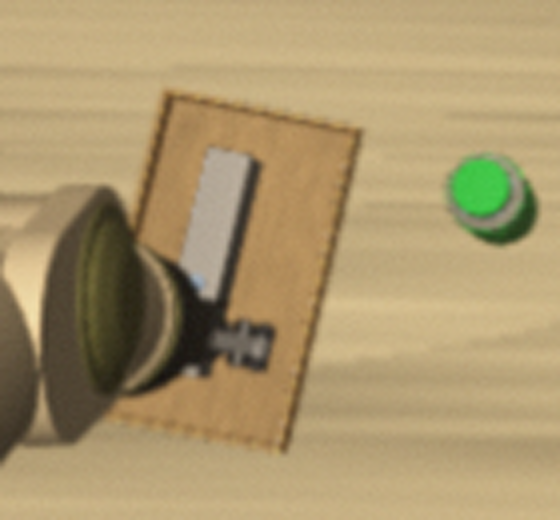

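The tester is lined up over the tray at (215,240) in the crop, level and lengthwise, so I'll lower it.

Run:
```python
from h import *
from bench import bot
p=np.array([.4814,.3018])-.041*MX
hit=down(bot,p,.0235,v=.03,stop=4);st(bot,"low %s"%hit)
bot.dwell(.2);bot.ungrasp();st(bot,"open");down(bot,p,.2,v=.15)
go(bot,[.45,.12],.32,D(-10));bot.dwell(.4)
snap(bot,"top","t6");snap(bot,"scene","s6");st(bot)
c=pickle.load(open("t6.pkl","rb"));cv2.imwrite("pics/t6c.png",cv2.resize(c["frame"][160:290,60:200],None,fx=4,fy=4,interpolation=cv2.INTER_CUBIC))
```

```text
low True t40.2 [0.441  0.3088 0.0243] F [-0.3 -0.7  6.8] open 0.0249
open t41.0 [0.4405 0.3086 0.0237] F [-0.6 -0.5  0.1] open 0.0857
 t43.7 [0.45   0.1202 0.3199] F [ 0.  -0.1  1. ] open 0.0851
```

View pics/t6c.png

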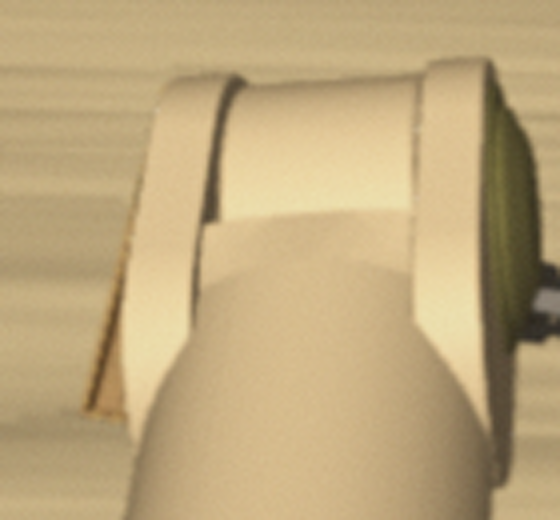

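View pics/s6.png

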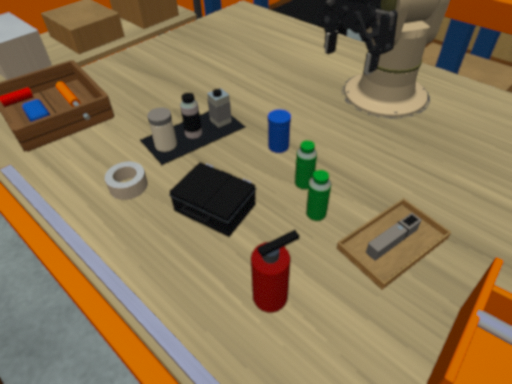

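The tester lies flat in the tray at (395,237) in the scene view, and the containers are still on the mat. Now I'll put the containers back.

Run:
```python
from h import *
from bench import bot
ok=True
for n in("jar","spray","tin"):
    ok=ok and transfer(bot,n,SLOT[n],D(-10),*HOME[n],0)
    print(n,ok)
if ok:
    go(bot,[.35,-.40],.30,D(-10));bot.dwell(.3)
    snap(bot,"top","t7");snap(bot,"scene","s7");st(bot)
    c=pickle.load(open("t7.pkl","rb"));cv2.imwrite("pics/t7c.png",cv2.resize(c["frame"][120:285,165:310],None,fx=3.6,fy=3.6,interpolation=cv2.INTER_CUBIC))
```

```text
at jar hit=False t46.7 [ 0.6005 -0.2936  0.0697] F [0.1 0.5 0. ] open 0.0851
grasped t47.1 [ 0.6005 -0.2936  0.0698] F [-0.5  1.2  6.1] open 0.0569
lifted t48.2 [ 0.5997 -0.2929  0.214 ] F [-0.   0.4 -3.2] open 0.0570
placed hit=True t50.5 [ 0.5763 -0.1076  0.0664] F [ 0.7 -0.7  2.7] open 0.0569
open t50.9 [ 0.5756 -0.1067  0.0661] F [ 0.2 -0.3  0.4] open 0.0855
jar True
at spray hit=False t54.2 [ 0.5167 -0.2788  0.0696] F [ 0.1  0.1 -1.3] open 0.0853
grasped t54.7 [ 0.5166 -0.2787  0.0695] F [0.  0.2 6.1] open 0.0450
lifted t55.8 [ 0.516  -0.2782  0.2141] F [ 0.   0.8 -2.7] open 0.0455
placed hit=True t58.4 [ 0.5476 -0.0019  0.0662] F [-1.2  0.2  7.6] open 0.0450
open t58.9 [ 0.5472 -0.0015  0.0659] F [ 0.7 -0.  -0.7] open 0.0854
spray True
at tin hit=False t62.6 [ 0.4329 -0.2639  0.0613] F [ 0.3 -0.3 -0.3] open 0.0854
grasped t63.0 [ 0.4329 -0.2639  0.0613] F [-0.5  0.4  6.2] open 0.0431
lifted t64.2 [ 0.4323 -0.2635  0.2142] F [-0.4 -0.1 -3.3] open 0.0435
placed hit=True t66.6 [ 0.5018 -0.0692  0.0581] F [ 0.2 -0.6  5.1] open 0.0435
open t67.1 [ 0.5013 -0.0688  0.0579] F [-0.2  0.6 -0.9] open 0.0854
tin True
 t70.1 [ 0.3503 -0.3997  0.2999] F [ 0.4  0.1 -0.5] open 0.0856
```

View pics/t7.png

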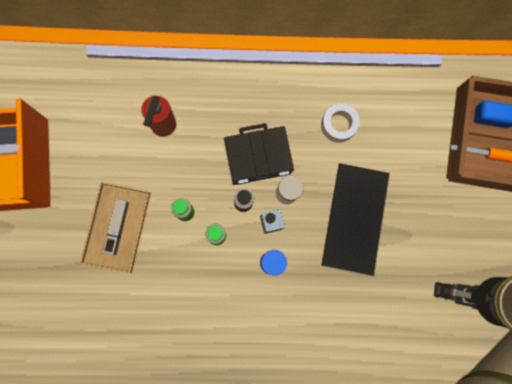

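View pics/s7.png

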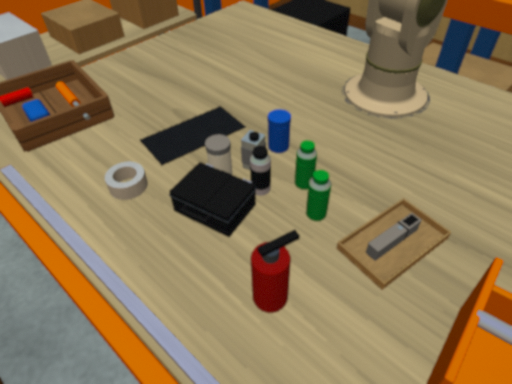

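```bash
ls pics/t7c.png
python3 - <<'E'
from h import *
a=pickle.load(open("c0.pkl","rb"));b={"top":pickle.load(open("t7.pkl","rb")),"scene":pickle.load(open("s7.pkl","rb"))}
# differential shift of local patches
for cam,pts in (("top",{"spray":(243,199,16),"tin":(273,219,13),"jar":(290,188,16)}),("scene",{"spray":(259,168,15),"tin":(250,143,13),"jar":(216,150,14)})):
  for n,(x,y,r) in pts.items():
    T=cv2.resize(a[cam]["frame"][y-r:y+r,x-r:x+r],None,fx=4,fy=4,interpolation=cv2.INTER_CUBIC)
    S=cv2.resize(b[cam]["frame"][y-r-8:y+r+8,x-r-8:x+r+8],None,fx=4,fy=4,interpolation=cv2.INTER_CUBIC)
    m=cv2.matchTemplate(S,T,cv2.TM_CCOEFF_NORMED);_,v,_,l=cv2.minMaxLoc(m)
    print(cam,n,"shift px",l[0]/4-8,l[1]/4-8,"score",round(v,3), "mm", 1000*(onz(b[cam],(x+l[0]/4-8,y+l[1]/4-8),.1)-onz(b[cam],(x,y),.1)))
E
```

```text
pics/t7c.png
top spray shift px -0.25 0.5 score 0.986 mm [-1.16306087  0.54626875]
top tin shift px -0.75 0.75 score 0.992 mm [-1.74353143  1.68519003]
top jar shift px -0.25 0.5 score 0.98 mm [-1.1742274   0.56674734]
scene spray shift px 0.75 -0.25 score 0.986 mm [-1.62140527  0.63567377]
scene tin shift px 1.0 0.0 score 0.996 mm [-1.49893004  1.6656738 ]
scene jar shift px 0.75 -0.25 score 0.995 mm [-1.69348542  0.59910332]
```

All three are back upright within about 2.5 mm in both views (top: spray (243,199), tin (272,220), jar (290,188)). The tester lies in the tray at (116,228), the bystanders look unchanged and the gripper is clear. I'm handing the job in.

Run:
```python
from bench import bot
print(bot.read_state()["t"]);bot.finish_job()
```

```text
70.1333
the job is handed in; nothing more can be done
```

The job is done and handed in at 70 s of the 131 s allowed; `finish_job` gives no verdict. I moved the tin, spray can and jar onto the mat and pulled the tester straight out of its slot with almost no side load. I then laid it flat in the lot tray and put the three containers back upright on their original spots.

**Containers:** comparing the top and scene pictures from before and after, each container is back within about 2.5 mm of its start (limit 13 mm).

**Tester:** it lies flat near the middle of the tray. I judged this by eye in the top and scene views and did not measure it.

**Bystanders:** the extinguisher and tape roll look unmoved in the same pictures, also by eye.

**Disagreements:** absolute positions from the three cameras differed by up to about 5 mm for the containers and more for the case's centre. I averaged them for the containers. For the tester I used the wrist and top views and left out the scene view. One check failed: the arm blocked the top picture taken just after I laid the tester down, so I relied on the scene view there; the final top view was clear.

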